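# Close the crown case with its hook-in lid

## Task

The finished crown in the open blue delivery case is ready to go out: close the case with the blue lid. Hold the lid tilted with its tongue end low, hook the tongue under the white hood of the case, then swing the other end down until the lid lies level on the rim, and let go. Leave the orange lid, which belongs to another job, where it lies.

Things in the scene. Friction and masses are not known exactly. Their poses are not given: they have to be found in the camera images.
- blue_lid: Loose blue lid, 0.12 kg, lying level. Origin: underside of its skirt, straight below the white grip fin and the centre of mass; z up, tongue to -x. Skirt: square frame 64 x 64 mm round the origin, z 0 to 14. Plate: z 14 to 18, x -44 to +50, y -50 to +50. Fin on the plate: 36 mm long (x), 12 mm thick (y), z 18 to 50; pinch its 12 mm.
- blue_tongue (a point): Middle of the tip of the blue lid's tongue, at (-68, 0, 16) mm in the lid's frame. The tongue carries the plate on from x = -44 to -68 mm; it is 44 mm wide and 4 mm thick.
- case: Fixed open blue case with a crowned die inside (top at 35 mm). Origin: centre of its underside, z up. Outside 126 (x) x 90 (y) mm, walls 5 mm; rim 44 mm high on the long sides and the +x end. The -x end, towards the robot, has a white hood, 63 mm high at most, open to +x: a lip that roofs x -58 to -34 mm; its underside is 58 mm high at x = -34, 53 mm at the wall; hollow below.
- case_seat (a point): Where the seated lid's origin comes, axes as the case's: (18, 0, 30) mm in the case's frame, 8 mm of play each way in x and y. The plate then rests on the rim, the skirt hangs inside, the tongue is under the hood. The lid does not go in level (skirt meets the +x rim, or tongue the hood's top); at 20 to 30 degrees, tongue end low, the tongue enters easily from +x.
- orange_lid: Loose orange lid of another job, same shape, size and frame as the blue one; to be left alone.

How it is judged:
On the way:
1. the blue lid's tongue is under the hood while the lid is still tilted (more than 6 degrees) (x of blue_tongue in the frame of case between -0.062 and -0.036 m and z of blue_tongue in the frame of case below 0.056 m and angle between blue_lid's own z axis and vertical above 0.105 rad), for 0.1 s.
At the end, for the whole second after the job is handed in: The blue lid rests, released, on the rim of the case: tongue tip under the hood (at least 4 mm past its edge), lid origin within 12 mm of its middle seat in x and y and no more than 3.5 mm too high, level within 4 degrees, its x axis within 17 degrees of the case's (x of blue_tongue in the frame of case below -0.038 m and z of blue_tongue in the frame of case below 0.051 m and x of blue_lid in the frame of case between 0.006 and 0.03 m and y of blue_lid in the frame of case between -0.012 and 0.012 m and z of blue_lid in the frame of case below 0.0335 m and angle between blue_lid's own z axis and vertical below 0.07 rad and angle between the x axis of blue_lid and the x axis of case, either way round below 0.3 rad and linear speed of blue_lid below 0.02 m/s and contact force between blue_lid and the fingers below 0.1 N); the robot touches nothing.
It fails at once if the orange lid is moved more than 30 mm (distance of orange_lid from where it was at the start of the episode above 0.03 m).
It also fails if it takes over 43 s, if anything falls off the work surface, if the arm or the gripper's body presses on something with over 40 N, if the wrist force passes 120 N, or if a joint passes its speed limit or range.

## Robot

A 6-joint arm with a two-finger parallel gripper is mounted at the origin on a cart in front of the work surface, level with it; the furniture and walls round the work are solid. World frame = base frame: x ahead of the robot, y to its left, z up, the work surface at z = 0. Lengths are in m, angles in rad, forces in N, time in s.
With the tool pointing down it reaches from about 0.35 to 0.85 m from the base axis. Payload 8.1 kg.
Tool frame: the origin (TCP) lies between the finger pads; the fingertips stand 11 mm ahead of it and the grasp point (between the pads) lies 8 mm behind it (robot.tips_ahead is the distance from the TCP to the fingertips, in m); z points along the fingers, y is the line along which they close (so a half turn about z gives the same grasp; the last joint's range is limited). The gripper opens to 93 mm and grips with 3 to 60 N. Pads are 15 mm wide; open, the fingers measure 128 mm over their backs; the gripper's body (75 mm by 188 mm) begins 65 mm behind the grasp point.
Start: joints at [-1.321, 0.13, 1.488, -0, 1.523, -0.085], TCP at [0.197, -0.567, 0.23] pointing down, gripper open.
Joint ranges: [-2.96, 2.96], [-0.89, 2.26], [0.02, 2.5], [-1.34, 4.48], [0, 2.73], [-2.66, 2.66]. Speed limits (rad/s): [2.39, 2.39, 2.79, 3.14, 3.14, 3.14].

## Interface

Orientations are given as a rotation vector (axis times angle).
In Python, from plant import robot gives the robot as it stands. The module is installed in compiled form; this text tells all that it offers.
- The arm moves only by the tool move_arm, never from a script. Its argument "deltas" is one flat list of numbers, 7 for each row, row after row: the shift along the tool's x, y, z in m, then the turn, a rotation vector about the tool's x, y, z in rad, then the opening, from 0 (shut) to 1 (fully open). A call has 1 to 12 rows; each row is the pose to reach, as a shift and turn from the pose commanded when the call began, along the tool's axes at that moment; what a row does not reach only later rows make up. A row lasts 1/8 s, in which the tool goes at most 62.5 mm and 10.7 degrees, less where a joint would pass 70% of its speed; a pose out of reach is approached as far as the arm can. A call with a gripper value outside its range is refused whole. The fingers move at their own pace and stop on an object; "squeeze" is the grip in N (left out, the last holds). Time passes only in rows, so rows that repeat a pose let the fingers close. It gives the time, the measured TCP pose, the force, the opening and the grip force at its end, in the units of the state.
- robot.read_state(): the state, without advancing time (a new reading comes with each control period).
- robot.read_camera(name): name is "scene" or "top" or "wrist"; returns (picture, depth): 420x560x3 uint8, red, green, blue; 420x560 float32, m along the optical axis (not along the pixel's ray), 0 where there is no reading.
- robot.camera_model(name): a dict with "K" (3x3 intrinsics, pixels), "R" (3x3) and "t" (3): a world point X has camera coordinates R X + t; the wrist camera has in their place "tool_from_camera" (4x4, takes a point from camera to tool coordinates, whose origin is the TCP and whose axes are the flange's). Camera axes: x right, y down, z forward; pixel columns grow to the right and rows downward; lengths in m; the calibration is good to about 2 mm. The wrist camera is an equidistant fisheye: a pixel r from the principal point sees the ray r / f radians off the axis. A picture is of the moment at which its call begins: read the wrist's pose just before it. camera_model takes no time and is no camera call.
- robot.close_job(): hands the job in; it is judged then, once.
Trained networks look in the newest picture that a camera, given by its name, has taken for a name from the list of things; names that differ only in an ending like _2 or _b are one class to them, and where a whole thing is asked for, a point or a joint stands for the part that bears it (a point fixed in the world has none). Each returns a list of dicts, best first, with "confidence" (0 to 1); they miss things now and then, are a little off and sometimes report something else, mostly with a low value. They report only what shows in the picture. A call takes as long as a camera call.
- robot.recognise(camera, label): "uv" ([column, row] in pixels, amid what is visible of it).
The state is a dict: "t": time; "q": joint angles; "dq": joint speeds; "joint_torque": joint torques, N m; "tool_pos": TCP position; "orientation": TCP orientation; "force": force on the tool from outside, world axes, zero at the start; "wrist_torque": the same for the moment, N m; "opening": finger opening in m; "gripper_force": force on a finger pad.
Only numpy, scipy, OpenCV 4.12 (cv2) and the standard library are available. Lean on these libraries where they do the work, as an engineer would, in place of code of your own. Each camera call takes 0.05 s, during which the arm holds its last target. There are 200 camera calls.

## Working session

There is one attempt and no reset: what is moved stays moved. The work goes in short steps, Python scripts to look and compute and a tool call to move; the robot and the scene stay as the last step left them, time stands still between calls to the robot, and variables do not carry over. Pictures are saved under pics/ and viewed, at most 10 in all, crops included, and the job is handed in when it is done.

Besides the shell and the picture viewer there is one more tool, called after "Request:" by a JSON object that holds its "fn" and its "kwargs", one argument or row to a line. move_arm: Moves the arm, as the interface text tells. Its arguments: {"type":"object","properties":{"deltas":{"type":"array","items":{"type":"number"}},"squeeze":{"type":"number"}},"required":["deltas"]}

```bash
mkdir -p pics; cat > h.py <<'E'
import numpy as np, cv2
from plant import robot
from scipy.spatial.transform import Rotation as Rn
def cloud(cam):
    im,d=robot.read_camera(cam); m=robot.camera_model(cam); K=np.array(m["K"])
    v,u=np.mgrid[0:420,0:560]
    P=np.stack([(u-K[0,2])/K[0,0]*d,(v-K[1,2])/K[1,1]*d,d],-1)
    return im,d,(P-np.array(m["t"]))@np.array(m["R"])
E
python3 - <<'E'
from h import *
ims=[]
for c in ["scene","top"]:
    im,d,W=cloud(c); ims.append(im); np.savez(c+".npz",im=im,d=d,W=W)
    for l in ["blue_lid","blue_tongue","case","orange_lid"]:
        for r in robot.recognise(c,l)[:2]:
            u,v=map(int,np.round(r["uv"])); print(c,l,r["uv"],round(r["confidence"],2),W[v,u].round(3))
    cv2.imwrite(f"pics/{c}.png",im[...,::-1])
s=robot.read_state(); print(s["t"],s["tool_pos"],s["orientation"])
E
```

```text
scene blue_lid [258.5, 206.5] 0.63 [0.534 0.055 0.023]
scene blue_tongue [258.7, 207.3] 0.77 [0.533 0.054 0.02 ]
scene case [195.7, 280.8] 0.63 [0.526 0.235 0.009]
top blue_lid [290.4, 199.1] 0.7 [0.536 0.045 0.048]
top blue_tongue [288.0, 200.1] 0.7 [0.533 0.049 0.05 ]
top case [201.4, 206.6] 0.82 [0.524 0.246 0.011]
top orange_lid [394.2, 205.8] 0.8 [ 0.52  -0.178  0.045]
0.5 [ 0.19718058 -0.56667245  0.22962048] [-3.09765030e+00 -5.23373521e-01 -2.13757473e-05]
```

View pics/top.png

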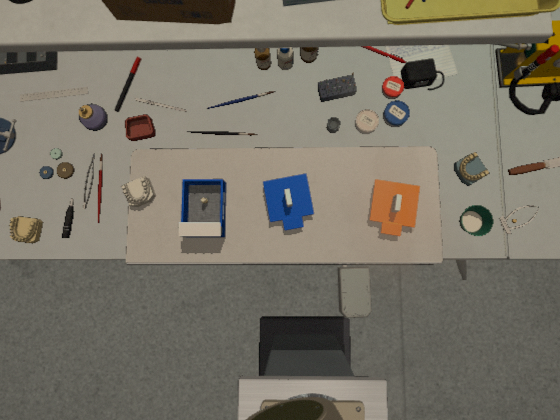

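View pics/scene.png

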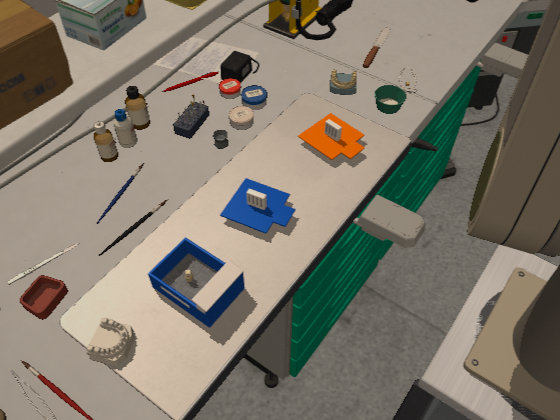

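The top view shows the open case at about (202,208) with its white hood towards the robot. The blue lid is at (289,201) and the orange lid at (395,206), both with tongues towards the robot. Next I'll fit the poses.

```bash
python3 - <<'E'
from h import *
z=np.load("top.npz"); im,W=z["im"],z["W"]
hsv=cv2.cvtColor(im,cv2.COLOR_RGB2HSV); v,u=np.mgrid[0:420,0:560]
blue=(hsv[...,0]>100)&(hsv[...,0]<130)&(hsv[...,1]>120)
Z=W[...,2]
def box(a,b,c,d): return (u>a)&(u<b)&(v>c)&(v<d)
def rect(m,n):
    p=W[m][:,:2]; r=cv2.minAreaRect((p*1000).astype(np.float32)); print(n,m.sum(),r,"z",np.median(Z[m]).round(4),"mean",p.mean(0).round(4))
b=box(255,325,165,240)
rect(b&blue&(Z>.01)&(Z<.024),"lid plate"); 
f=b&(Z>.042)&(~blue)
rect(f,"fin")
L=b&blue&(Z>.01)&(Z<.024); p=W[L]
xs=p[:,0]; print("xrange",xs.min(),xs.max())
t=p[xs<xs.min()+.02]; print("tongue",t.mean(0), t[:,1].min(),t[:,1].max())
c=box(172,232,172,245)
rect(c&(Z>.035)&(Z<.07),"case top")
rect(c&(Z>.048)&(Z<.07),"hood"); rect(c&blue&(Z>.038)&(Z<.048),"rim")
h=c&(Z>.048)&(Z<.07); print(np.percentile(Z[h],[5,50,95]), Z[b&(Z>.04)].max())
print("table",np.median(Z[box(240,255,170,240)]))
E
```

```text
lid plate 1868 ((532.3082275390625, 47.89494323730469), (116.48806762695312, 98.0320053100586), 10.271697044372559) z 0.0177 mean [0.5372 0.0488]
fin 103 ((486.85260009765625, 39.88105010986328), (146.58477783203125, 12.037720680236816), 9.208224296569824) z 0.0496 mean [0.5274 0.0469]
xrange 0.47290812785984554 0.5964785188902711
tongue [0.48393125 0.0415333  0.01737117] 0.018483465720731715 0.08947278505942206
case top 984 ((519.7889404296875, 236.99620056152344), (125.50930786132812, 90.94332885742188), 0.02935175411403179) z 0.0564 mean [0.5003 0.2356]
hood 595 ((471.81805419921875, 236.38629150390625), (89.35686492919922, 27.532184600830078), 89.78115844726562) z 0.0587 mean [0.4717 0.2357]
rim 294 ((520.5158081054688, 236.61495971679688), (123.15885925292969, 90.16920471191406), 0.021369995549321175) z 0.0431 mean [0.5412 0.2349]
[0.05457967 0.05868118 0.06238593] 0.8796561941547378
table -0.00031954931446408663
```

```bash
cat >> h.py <<'E'
def pose(x,y,z,yaw,tilt=0):  # degrees; tilt>0: tongue end (-x) low; gripper x along lid x
    return np.array([x,y,z]), Rn.from_euler("z",yaw,degrees=True)*Rn.from_euler("y",-tilt,degrees=True)*Rn.from_euler("x",180,degrees=True)
def delta(p0,R0,p1,R1):
    return np.r_[R0.inv().apply(p1-p0),(R0.inv()*R1).as_rotvec()].round(4).tolist()
def cur():
    s=robot.read_state(); return np.array(s["tool_pos"]),Rn.from_rotvec(s["orientation"])
E
python3 - <<'E'
from h import *
z=np.load("top.npz"); W=z["W"]; m=np.zeros((420,560),bool); m[165:240,255:325]=1
m&=(W[...,2]>.042)&(W[...,2]<.056); p=(W[m][:,:2]*1000).astype(np.float32); print(m.sum(),cv2.minAreaRect(p),p.mean(0))
z=np.load("scene.npz"); W=z["W"]; m=(W[...,2]>.045)&(W[...,2]<.054)&(abs(W[...,0]-.54)<.04)&(abs(W[...,1]-.05)<.04)
p=(W[m][:,:2]*1000).astype(np.float32); print(m.sum(),cv2.minAreaRect(p),p.mean(0))
print(delta(*cur(),*pose(.541,.0495,.15,10)))
E
```

```text
93 ((541.7559814453125, 48.77336120605469), (35.37229919433594, 12.090744018554688), 8.9539155960083) [541.1535    48.439743]
134 ((539.2692260742188, 50.41094970703125), (36.222049713134766, 14.516362190246582), 11.330375671386719) [539.00183   51.618397]
[0.5272, -0.469, 0.0796, -0.0, -0.0, 0.1602]
```

Both cameras put the fin at about (0.541, 0.049) with a yaw of 10°. Moving above it.

Request:
{"fn": "move_arm", "kwargs": {
  "deltas": [0.527,-0.469,0.08,0,0,0.16,1,0.527,-0.469,0.08,0,0,0.16,1,0.527,-0.469,0.08,0,0,0.16,1,0.527,-0.469,0.08,0,0,0.16,1,0.527,-0.469,0.08,0,0,0.16,1,0.527,-0.469,0.08,0,0,0.16,1,0.527,-0.469,0.08,0,0,0.16,1,0.527,-0.469,0.08,0,0,0.16,1,0.527,-0.469,0.08,0,0,0.16,1,0.527,-0.469,0.08,0,0,0.16,0.6,0.527,-0.469,0.08,0,0,0.16,0.5,0.527,-0.469,0.08,0,0,0.16,0.5]
}}

```text
t: 2.0
tool_pos: [0.5414, 0.0524, 0.1492]
orientation: [-3.129, -0.279, 0.0]
force: [0.2, -0.2, 0.3]
opening: 0.0676
gripper_force: 0.0
```

Request:
{"fn": "move_arm", "kwargs": {
  "deltas": [0,0,0,0,0,0,0.5,0,0,0,0,0,0,0.5]
}}

```text
t: 2.25
tool_pos: [0.5405, 0.0482, 0.1497]
orientation: [3.129, 0.273, -0.001]
force: [0.1, 0.4, -0.2]
opening: 0.0485
gripper_force: 0.0
```

```bash
python3 - <<'E'
from h import *
p,R=cur(); print(p,R.apply([1,0,0]))
print(delta(p,R,*pose(.541,.049,.033,10)))
im,d=robot.read_camera("wrist"); cv2.imwrite("pics/w1.png",im[...,::-1])
E
```

```text
[0.54046066 0.0482262  0.14972455] [ 9.84882214e-01  1.73224901e-01 -3.97017460e-04]
[0.0007, -0.0007, 0.1167, 0.0005, 0.0004, -0.0004]
```

View pics/w1.png

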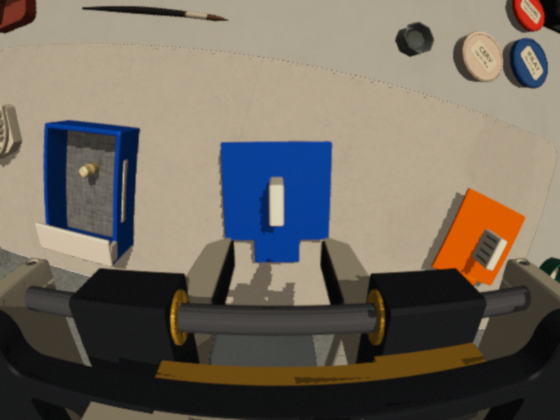

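The wrist view shows the fin at (276,203), upright and centred between the fingers at about (232,280) and (328,280). I'll descend and grip.

Request:
{"fn": "move_arm", "kwargs": {
  "deltas": [0,0,0.05,0,0,0,0.5,0,0,0.09,0,0,0,0.5,0,0,0.117,0,0,0,0.5,0,0,0.117,0,0,0,0.5,0,0,0.117,0,0,0,0,0,0,0.117,0,0,0,0,0,0,0.117,0,0,0,0,0,0,0.117,0,0,0,0,0,0,0.117,0,0,0,0,0,0,0.117,0,0,0,0],
  "squeeze": 45
}}

```text
t: 3.55
tool_pos: [0.5409, 0.0494, 0.0329]
orientation: [3.129, 0.274, 0.0]
force: [-0.9, -1.1, 3.5]
opening: 0.0117
gripper_force: 45.0
```

```bash
python3 - <<'E'
from h import *
p,R=cur(); s=robot.read_state(); print(s["t"],p,s["opening"],s["gripper_force"],s["force"],R.apply([1,0,0]))
# rows: lift, then go beside seat tilted
cx,cy=.520,.2365
print("lift",delta(p,R,p+[0,0,.12],R))
zt=p[2]   # tool z above lid underside
def tool(tipx,tipz,th):
    t=np.radians(th); ox=tipx+.068*np.cos(t)+.016*np.sin(t); oz=tipz+.068*np.sin(t)-.016*np.cos(t)
    return pose(cx+ox-zt*np.sin(t),cy,oz+zt*np.cos(t),0,th)
for a in [(-.015,.110,25),(-.015,.045,25),(-.048,.045,25)]: 
    P=tool(*a); print(a,P[0].round(4),delta(p,R,*P))
np.savez("grasp.npz",p=p)
E
```

```text
3.55 [0.54094739 0.04941226 0.03293053] 0.011738748837700956 44.99783277511597 [-0.89635787 -1.1067357   3.4984274 ] [9.84737327e-01 1.74046984e-01 2.10566915e-04]
lift [0.0, 0.0, -0.12, 0.0, 0.0, 0.0]
(-0.015, 0.11, 25) [0.5595 0.2365 0.1541] [0.0508, -0.181, -0.1212, -0.038, 0.435, 0.1722]
(-0.015, 0.045, 25) [0.5595 0.2365 0.0891] [0.0508, -0.181, -0.0562, -0.038, 0.435, 0.1722]
(-0.048, 0.045, 25) [0.5265 0.2365 0.0891] [0.0183, -0.1867, -0.0562, -0.038, 0.435, 0.1722]
```

Request:
{"fn": "move_arm", "kwargs": {
  "deltas": [0,0,-0.05,0,0,0,0,0,0,-0.1,0,0,0,0,0.01,-0.04,-0.13,-0.01,0.11,0.04,0,0.025,-0.09,-0.13,-0.02,0.22,0.09,0,0.038,-0.135,-0.125,-0.03,0.33,0.13,0,0.051,-0.181,-0.121,-0.038,0.435,0.172,0,0.051,-0.181,-0.121,-0.038,0.435,0.172,0,0.051,-0.181,-0.121,-0.038,0.435,0.172,0,0.051,-0.181,-0.121,-0.038,0.435,0.172,0]
}}

```text
t: 4.68
tool_pos: [0.5602, 0.2353, 0.1539]
orientation: [3.067, -0.002, 0.679]
force: [0.1, -0.3, -0.8]
opening: 0.0113
gripper_force: 45.0
```

```bash
python3 - <<'E'
from h import *
p,R=cur(); s=robot.read_state(); print(s["t"],p,s["opening"],s["gripper_force"],R.apply([1,0,0]))
im,d,W=cloud("scene"); cv2.imwrite("pics/s2.png",cv2.resize(im[130:380,60:400],None,fx=2.2,fy=2.2)[...,::-1])
hsv=cv2.cvtColor(im,cv2.COLOR_RGB2HSV)
m=(hsv[...,0]>100)&(hsv[...,0]<130)&(hsv[...,1]>120)&(W[...,2]>.07)&(abs(W[...,1]-.2365)<.08)&(W[...,0]>.44)&(W[...,0]<.7)
q=W[m]; c=np.median(q,0); q=q[np.linalg.norm(q-c,axis=1)<.1]
for _ in range(4):
    c=q.mean(0); n=np.linalg.svd(q-c,full_matrices=False)[2][2]; n*=np.sign(n[2]); q=q[abs((q-c)@n)<.003]
print(len(q),n,"tilt",np.degrees(np.arccos(n[2])))
low=q[q[:,2]<q[:,2].min()+.004]; print("tip edge",q[q[:,2].argmin()],low.mean(0),low[:,1].min(),low[:,1].max())
E
```

```text
4.675 [0.56015158 0.23534995 0.15387647] 0.011331893537179684 44.995847940444946 [ 0.90656953 -0.00119632  0.42205479]
1370 [-0.41968246 -0.00691606  0.90764465] tilt 24.818138266983198
tip edge [0.50497042 0.23674065 0.11007068] [0.50761708 0.23659318 0.11274209] 0.21588294475892855 0.2581091237716405
```

View pics/s2.png

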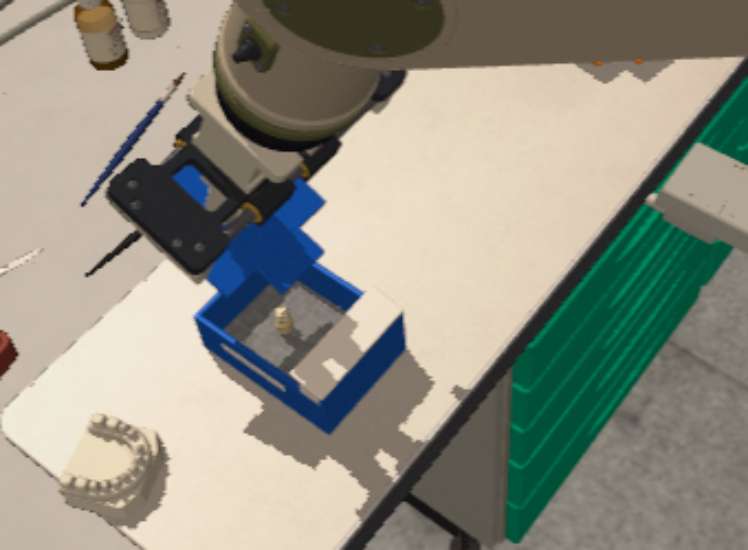

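The lid is held at 24.8° with its tongue tip at (0.505, 0.237, 0.111), pointing at the hood as planned. I'll lower it and slide it in.

Request:
{"fn": "move_arm", "kwargs": {
  "deltas": [-0.009,0,0.02,0,0,0,0,-0.018,0,0.039,0,0,0,0,-0.0275,0,0.059,0,0,0,0,-0.0275,0,0.059,0,0,0,0,-0.036,0,0.055,0,0,0,0,-0.045,0,0.051,0,0,0,0,-0.053,0,0.047,0,0,0,0,-0.0575,0,0.045,0,0,0,0,-0.0575,0,0.045,0,0,0,0,-0.0575,0,0.045,0,0,0,0]
}}

```text
t: 5.98
tool_pos: [0.5266, 0.2367, 0.0888]
orientation: [-3.067, -0.0, -0.68]
force: [0.2, 0.5, -1.6]
opening: 0.0116
gripper_force: 45.0
```

```bash
python3 - <<'E'
from h import *
p,R=cur(); s=robot.read_state(); print(s["t"],p,s["opening"],s["force"],R.apply([1,0,0]))
im,d,W=cloud("scene"); cv2.imwrite("pics/s3.png",cv2.resize(im[180:340,120:330],None,fx=3.5,fy=3.5)[...,::-1])
cx,cy=.520,.2365; zt=.0329
th=-np.degrees(np.arcsin(-R.apply([1,0,0])[2])); t=np.radians(th)
tip=p+R.apply([-.068,0,-(.016-zt)]); print("tip case",(tip-[cx,cy,0]).round(4),th)
def tool(tipx,tipz,th):
    t=np.radians(th); ox=tipx+.068*np.cos(t)+.016*np.sin(t); oz=tipz+.068*np.sin(t)-.016*np.cos(t)
    return pose(cx+ox-zt*np.sin(t),cy,oz+zt*np.cos(t),0,th)
c=tool(-.048,.045,25)
for th,x,z in [(20,-.0485,.045),(15,-.049,.045),(10,-.0495,.0455),(5,-.05,.046),(0,-.05,.0465)]:
    print(th,delta(*c,*tool(x,z,th)))
E
```

```text
5.975 [0.52661641 0.2366949  0.08879612] 0.011646382373856309 [ 0.18410737  0.46084304 -1.63369156] [9.06228026e-01 1.23256854e-04 4.22789250e-01]
tip case [-0.0479  0.0002  0.0447] 25.010810151211142
20 [0.0008, -0.0, 0.0058, 0.0, -0.0873, -0.0]
15 [0.001, -0.0, 0.0116, -0.0, -0.1745, -0.0]
10 [0.0009, -0.0, 0.0171, 0.0, -0.2618, -0.0]
5 [0.0003, -0.0, 0.0225, -0.0, -0.3491, -0.0]
0 [-0.0004, -0.0, 0.0281, 0.0, -0.4363, -0.0]
```

View pics/s3.png

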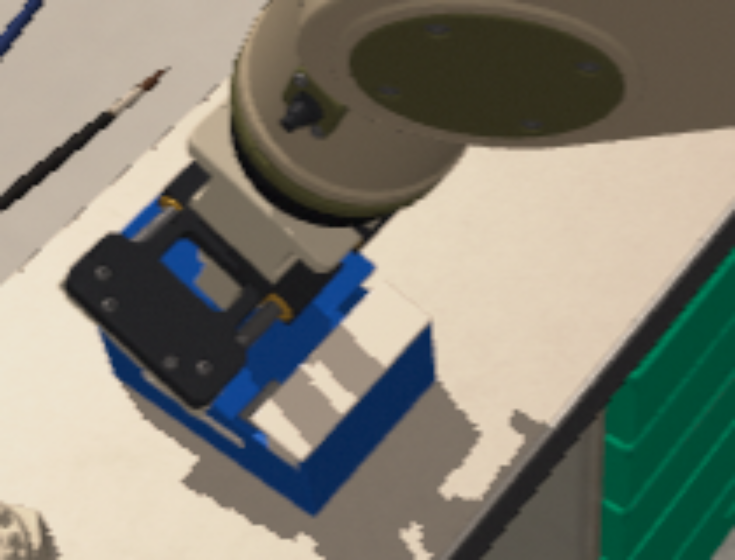

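The tongue is out of sight under the hood (picture about (320,370)), and the force is near zero. Swinging down.

Request:
{"fn": "move_arm", "kwargs": {
  "deltas": [0.0005,0,0.003,0,-0.044,0,0,0.001,0,0.006,0,-0.087,0,0,0.001,0,0.009,0,-0.13,0,0,0.001,0,0.0115,0,-0.175,0,0,0.001,0,0.0145,0,-0.218,0,0,0.001,0,0.017,0,-0.262,0,0,0.0005,0,0.02,0,-0.305,0,0,0.0005,0,0.0225,0,-0.349,0,0,0,0,0.025,0,-0.393,0,0,0,0,0.028,0,-0.436,0,0,0,0,0.028,0,-0.436,0,0,0,0,0.028,0,-0.436,0,0]
}}

```text
t: 7.52
tool_pos: [0.5384, 0.2365, 0.063]
orientation: [3.142, -0.0, 0.001]
force: [-0.3, -0.1, -1.1]
opening: 0.012
gripper_force: 45.0
```

```bash
python3 - <<'E'
from h import *
p,R=cur(); s=robot.read_state(); print(s["t"],p,s["opening"],s["force"],s["wrist_torque"],R.apply([1,0,0]))
print("lid origin case",p-[.52,.2365,.0329])
im,d=robot.read_camera("scene"); cv2.imwrite("pics/s4.png",cv2.resize(im[180:340,120:330],None,fx=3.5,fy=3.5)[...,::-1])
E
```

```text
7.525 [0.5384236  0.23648156 0.06296866] 0.012010044393174706 [-0.25985018 -0.12827892 -1.14127145] [0.02760294 0.03334121 0.0019617 ] [ 9.99999650e-01 -7.64492555e-05  8.33104895e-04]
lid origin case [ 1.84236021e-02 -1.84354008e-05  3.00686594e-02]
```

View pics/s4.png

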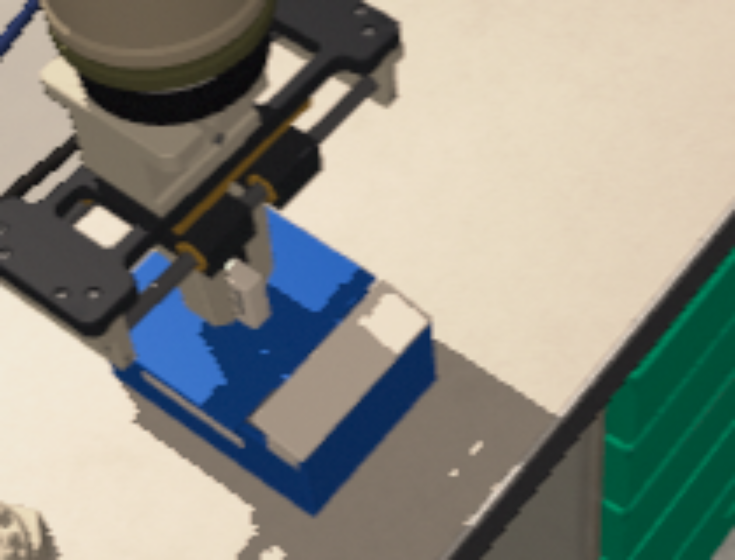

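The lid lies level on the rim with its tongue under the hood at about (330,370), and the origin is at the seat. I'll release and retreat.

Request:
{"fn": "move_arm", "kwargs": {
  "deltas": [0,0,0,0,0,0,0.4,0,0,0,0,0,0,0.4,0,0,0,0,0,0,0.4,0,0,0,0,0,0,0.4,0,0,-0.02,0,0,0,0.4,0,0,-0.06,0,0,0,0.4,0,0,-0.11,0,0,0,0.4,0,0,-0.15,0,0,0,0.4,0,0,-0.15,0,0,0,0.4,0,0,-0.15,0,0,0,0.4]
}}

```text
t: 8.82
tool_pos: [0.5383, 0.2366, 0.2138]
orientation: [-3.141, -0.0, -0.001]
force: [-0.9, 0.6, 0.3]
opening: 0.0372
gripper_force: 0.0
```

```bash
python3 - <<'E'
from h import *
im,d,W=cloud("scene"); cv2.imwrite("pics/s5.png",cv2.resize(im[180:340,120:330],None,fx=3.5,fy=3.5)[...,::-1])
hsv=cv2.cvtColor(im,cv2.COLOR_RGB2HSV); B=(hsv[...,0]>100)&(hsv[...,0]<130)&(hsv[...,1]>120)
m=B&(abs(W[...,2]-.048)<.006)&(abs(W[...,1]-.2365)<.06)&(abs(W[...,0]-.54)<.06); q=W[m]
for _ in range(4):
    c=q.mean(0); n=np.linalg.svd(q-c,full_matrices=False)[2][2]; n*=np.sign(n[2]); q=q[abs((q-c)@n)<.003]
print(len(q),c,"tilt",np.degrees(np.arccos(n[2])),q.min(0),q.max(0))
m=(W[...,2]>.074)&(W[...,2]<.084)&(abs(W[...,1]-.2365)<.03)&(abs(W[...,0]-.54)<.03); print("fin",m.sum(),cv2.minAreaRect((W[m][:,:2]*1000).astype(np.float32)))
E
```

```text
2611 [0.53749049 0.24086727 0.04801797] tilt 0.10048866074711 [0.48125535 0.18820212 0.04495068] [0.58730164 0.28800532 0.05105799]
fin 174 ((537.1746826171875, 237.48960876464844), (36.51469039916992, 13.054377555847168), 0.544199526309967)
```

View pics/s5.png

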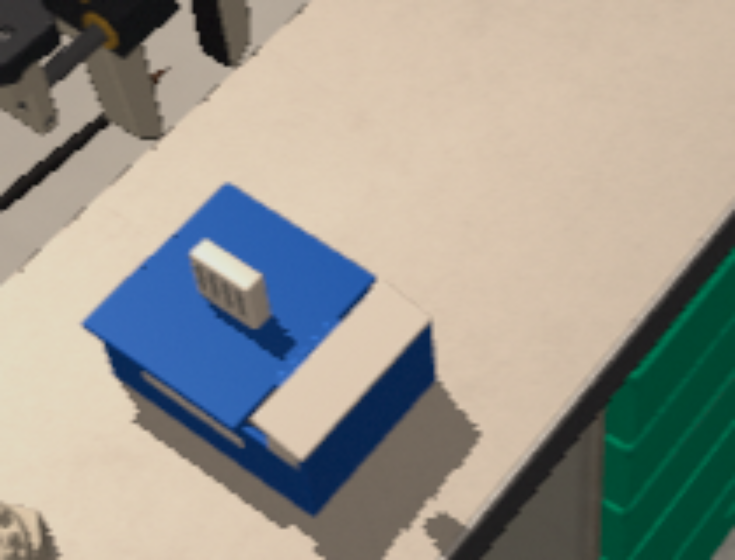

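The lid sits level on the case, released, with the fin at about (230,285) and the plate butting the hood at (315,355). Handing the job in.

```bash
python3 -c "
from plant import robot
print(robot.close_job())"
```

```text
the job is handed in; nothing more can be done
None
```

The blue lid is on the case: tongue hooked under the hood, plate level on the rim (tilt about 0.1° in the last camera check), gripper released and clear, orange lid untouched, and the job handed in at about 9 s; no verdict was returned.

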